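Load the print drain stand in order: basket, spacer, locking stop

ROBOT

A 6-joint arm with a two-finger parallel gripper is mounted at the origin on the work surface. World frame = base frame: x ahead of the robot, y to its left, z up, the work surface at z = 0. Lengths are in m, angles in rad, forces in N, time in s.
With the tool pointing down it reaches from about 0.375 to 0.9 m from the base axis. Payload 3.1 kg.
Tool frame: the origin (TCP) lies midway between the tips of the shut fingers; the grasp point (between the pads) lies 19 mm behind it (grip_point_offset is the distance from the TCP to the grasp point, in m); z points along the fingers, y is the line along which they close (so a half turn about z gives the same grasp; the last joint's range is limited). The gripper opens to 85 mm and grips with 20 to 120 N. Pads are 22 mm wide; open, the fingers measure 114 mm over their backs; the gripper's body (76 mm by 85 mm) begins 54 mm behind the grasp point. The pads swing forward as they close: fully open they stand 13 mm farther back than shut.
Start: joints at [1.012, 0.527, 1.433, -0, 1.181, -0.178], TCP at [0.232, 0.58, 0.231] pointing down, gripper open.
Joint ranges: [-3.08, 3.08], [-0.75, 2.2], [0.22, 2.44], [-1.43, 4.57], [0, 2.65], [-2.85, 2.85]. Speed limits (rad/s): [2.79, 2.79, 3.14, 3.14, 3.14, 3.14].

INTERFACE

Orientations are given as [roll, pitch, yaw] about the fixed x, y, z axes, in that order (R = Rz(yaw) Ry(pitch) Rx(roll)).
In Python, from rig import * gives the robot as it stands.
- The arm moves only by the shell command python3 -m handwheel 'ROWS'. ROWS is JSON, a list of rows, each a list of 7 numbers: the shift along the tool's x, y, z in mm, then the turn, a rotation vector about the tool's x, y, z in rad, then the finger opening in mm, from 0 to 85.4. A call has exactly 10 rows; each row is the pose to reach, as a shift and turn from the pose commanded when the call began, along the tool's axes at that moment; what a row does not reach only later rows make up. A row lasts 1/10 s, in which the tool goes at most 50 mm and 8.59 degrees, less where a joint would pass 70% of its speed; a pose out of reach is approached as far as the arm can. A call with a gripper value outside its range is refused whole. The fingers move at their own pace and stop on an object; the grip force is fixed at half the most. Time passes only in rows, so rows that repeat a pose let the fingers close, or fill a call up. It gives the time, the measured TCP pose, the force, the opening and the grip force at its end, in the units of the state.
- read_state(): the state, without advancing time (a new reading comes with each control period).
- read_camera(name): name is "side" or "top" or "wrist"; returns a dict with "img" (480x640x3 uint8, blue, green, red), "mtx" (3x3 intrinsics, pixels), "rvec" (rotation vector, rad) and "tvec" (3), from world to camera coordinates, as OpenCV has them. Camera axes: x right, y down, z forward; pixel columns grow to the right and rows downward; lengths in m; the calibration is good to about 2 mm. A picture is of the moment at which its call begins. There is no depth.
- close_job(): hands the job in; it is judged then, once.
Trained networks look in the newest picture that a camera, given by its name, has taken for a name from the list of things; names that differ only in an ending like _2 or _b are one class to them, and where a whole thing is asked for, a point or a joint stands for the part that bears it (a point fixed in the world has none). Each returns a list of dicts, best first, with "conf" (0 to 1); they miss things now and then, are a little off and sometimes report something else, mostly with a low value. They report only what shows in the picture. A call takes as long as a camera call. They do not tell look-alikes from the thing itself.
- outline_of(camera, label): "mask" (480x640 bool, what is visible of it) and "point" ([column, row] in pixels, amid what is visible of it).
- pinpoint(camera, label): "point" ([column, row] in pixels: a listed point, or the origin of a listed thing).
The state is a dict: "time": time; "joint_pos": joint angles; "dq": joint speeds; "joint_efforts": joint torques, N m; "tool_pos": TCP position; "ee_rot": TCP orientation; "contact_force": force on the tool from outside, world axes, zero at the start; "ft_torque": the same for the moment, N m; "gripper_width": finger opening in m; "finger_force": force on a finger pad.
Only numpy, scipy, OpenCV 4.12 (cv2) and the standard library are available. Lean on these libraries where they do the work, as an engineer would, in place of code of your own. Each camera call takes 0.05 s, during which the arm holds its last target. There are 200 camera calls.

TASK

Load the drain stand: lift the steel basket of dental models by its black handle and slide it onto the square bar all the way back against the column, then the blue spacer fully home against the basket, then the red stop fully home against the spacer, so that the sprung ball clicks into the stop and locks the stack. Push each one fully home and let go of it before adding the next, keep the basket upright, and leave the bottle, jar and scraper where they are.

Things in the scene. Friction and masses are not known exactly. Their poses are not given: they have to be found in the camera images.
- stand: Fixed stand. Origin on the table under the column's front face, z up. White column 55 x 70 mm, 183 mm high, at x 0 to 55 mm. From its face a steel bar 20 x 20 mm, axis level at z 150 mm, y 0, runs to -x: full section to x -162 mm, then tapering to the tip at -185. Parts go on over the tip, moving to +x. Black base x -180 to 70, y +-95 mm, 12 mm thick, black tray rim 28 mm high.
- bar_tip (a point): Centre of the bar's blunt free tip, 9 mm square (stand frame x -185, y 0, z 150 mm). Its axes are the stand's: +x points along the bar to the column.
- basket_home (a point): Where the basket's origin lies when it hangs fully home against the column: stand frame x -32, y 0, z 78 mm. Axes are the stand's; the tunnel lies along x.
- spacer_home (a point): Where the spacer's origin lies when it hangs fully home against the basket: stand frame x -89, y 0, z 130 mm. Axes are the stand's.
- stop_home (a point): Where the stop's origin lies when it hangs fully home against the spacer: stand frame x -134, y 0, z 130 mm. Axes are the stand's.
- detent (a joint): Sprung brass ball (20 mm) in the bar's top at stand x -134.5 mm. Value in m: 0 = fully out, 5 mm proud; 0.003 to 0.005 = pressed in by a sleeve. Spring 4.5 N out, 12 N flush; each of the three parts must be pushed over it, taking about 4 to 10 N along the bar. Only the stop has a slot in its tunnel's roof that lets the ball out again: value near 0 with the stop home means clicked.
- basket: Steel basket, 64 mm (x) by 120 mm (y) tray with 40 mm end walls, with fixed violet dental models; about 0.4 kg. Origin at the centre of its underside, z up. A square tunnel, 24 x 24 mm bore, 64 mm long, runs along x through its middle, axis at z 70 mm; black handle on top, 28 mm (x) by 18 mm (y, the grasp), z 88 to 133 mm. Same either way round (half turn about z). Starts standing on the table.
- spacer: Blue plastic block 50 mm (x) by 36 mm (y) by 36 mm with a 24 x 24 mm square tunnel along x, axis 18 mm above its origin (centre of its underside); about 0.15 kg; black handle on top, 28 mm (x) by 18 mm (y, the grasp), z 36 to 81 mm. Same either way round. Starts standing on the table.
- stop: Red plastic block 40 mm (x) by 48 mm (y) by 36 mm with a 24 x 24 mm square tunnel along x, axis 18 mm above its origin (centre of its underside), and a 22 mm slot across the middle of the tunnel's roof; about 0.18 kg; black handle on top, 28 mm (x) by 18 mm (y, the grasp), z 36 to 81 mm. Same either way round. Starts standing on the table.
- resin_bottle: White bottle, 66 mm across, 170 mm tall, origin at the centre of its underside; leave alone.
- amber_jar: Amber jar with black cap, 64 mm across, 85 mm tall, origin at the centre of its underside; leave alone.
- scraper: Spatula-like scraper 200 mm long lying along its x axis; leave alone.
Things that resemble listed ones, but are neither listed nor needed, are in the scene too. What is meant by the spacer is not orange, and is the larger of those in its own colour.

How it is judged:
On the way, in this order (a step that is already met when the one before it is completed fails the run):
1. the basket is on the bar, home against the column (within 6 mm) (x of basket in the frame of stand between -0.0385 and -0.028 m and y of basket in the frame of stand between -0.006 and 0.006 m and z of basket in the frame of stand between 0.072 and 0.084 m), for 0.2 s.
2. the spacer is on the bar, home against the basket (within 6 mm), and let go (all of step 1 and x of spacer in the frame of stand between -0.0955 and -0.085 m and y of spacer in the frame of stand between -0.006 and 0.006 m and z of spacer in the frame of stand between 0.124 and 0.136 m and contact force between the fingers and spacer below 0.5 N), for 0.2 s.
3. the stop is home against the spacer (within 4 mm) and the ball has clicked out into it (all of step 1 and x of spacer in the frame of stand between -0.0955 and -0.085 m and y of spacer in the frame of stand between -0.006 and 0.006 m and z of spacer in the frame of stand between 0.124 and 0.136 m and x of stop in the frame of stand between -0.1385 and -0.13 m and y of stop in the frame of stand between -0.006 and 0.006 m and z of stop in the frame of stand between 0.124 and 0.136 m and value of joint detent below 0.0012 m), for 0.2 s.
At the end, for the whole second after the job is handed in: Basket, spacer and stop hang on the bar in that order from the column, basket and spacer within 6 mm of home and the stop within 4 mm, the ball sprung out (detent below 1.2 mm) in the stop's slot, all level within 0.15 rad, at rest and released (all of step 3 and linear speed of each of basket, spacer, stop below 0.02 m/s and angle between each of basket, spacer, stop's own z axis and vertical below 0.15 rad); the robot touches nothing.
It fails at once if the basket is tipped more than about 35 degrees (angle between basket's own z axis and vertical above 0.6 rad).
It fails at once if the resin bottle is disturbed (moved more than 40 mm) (distance of resin_bottle from where it was at the start of the episode above 0.04 m).
It fails at once if the amber jar is disturbed (moved more than 40 mm) (distance of amber_jar from where it was at the start of the episode above 0.04 m).
It fails at once if the scraper is disturbed (moved more than 40 mm) (distance of scraper from where it was at the start of the episode above 0.04 m).
It also fails if it takes over 70 s, if anything falls off the work surface, if the arm or the gripper's body presses on something with over 40 N, if the wrist force passes 120 N, or if a joint passes its speed limit or range.

## Working session

There is one attempt and no reset: what is moved stays moved. The work goes in short steps, Python scripts to look and compute and a shell command to move; the robot and the scene stay as the last step left them, time stands still between calls to the robot, and variables do not carry over. Pictures are saved under pics/ and viewed, at most 13 in all, crops included, and the job is handed in when it is done.

```bash
mkdir -p pics; ls
python3 - <<'E'
from rig import *
import cv2, numpy as np
print({k:np.round(v,3) for k,v in read_state().items()})
ims=[]
for c in ["top","side"]:
    r=read_camera(c); cv2.imwrite(f"pics/{c}0.png",r["img"])
    print(c,r["mtx"].tolist(),(-cv2.Rodrigues(r["rvec"])[0].T@np.array(r["tvec"]).reshape(3)).round(3))
    for l in ["stand","bar_tip","basket_home","basket","spacer","stop","resin_bottle","amber_jar","scraper"]:
        print(l,[(np.round(d["point"]).tolist(),round(d["conf"],2)) for d in pinpoint(c,l)],[(np.round(d["point"]).tolist(),round(d["conf"],2)) for d in (outline_of(c,l) if l not in("bar_tip","basket_home") else [])])
E
```

```text
pics
{'time': np.float64(0.0), 'joint_pos': array([ 1.013,  0.528,  1.434,  0.   ,  1.181, -0.178]), 'dq': array([-0.001, -0.   ,  0.001,  0.002,  0.001,  0.   ]), 'joint_efforts': array([-1.0000e-03, -4.4236e+01, -1.7803e+01, -0.0000e+00,  8.0000e-03,
       -0.0000e+00]), 'tool_pos': array([0.231, 0.58 , 0.23 ]), 'ee_rot': array([-3.139, -0.   ,  2.762]), 'contact_force': array([-0.541, -0.463,  0.127]), 'ft_torque': array([-0.009, -0.002,  0.012]), 'finger_force': np.float64(0.0), 'gripper_width': np.float64(0.085)}
top [[447.98761224607534, 0.0, 325.0213873169987], [0.0, 447.98761224607534, 240.09904831998057], [0.0, 0.0, 1.0]] [ 0.441 -0.079  1.146]
stand [([208.0, 238.0], 0.9)] [([223.0, 243.0], 0.73)]
bar_tip [([272.0, 245.0], 0.63)] []
basket_home [([211.0, 241.0], 0.82)] []
basket [([366.0, 274.0], 0.91)] [([366.0, 277.0], 0.62)]
spacer [([416.0, 246.0], 0.87), ([408.0, 277.0], 0.55), ([446.0, 272.0], 0.55)] [([418.0, 244.0], 0.86), ([407.0, 277.0], 0.74), ([451.0, 271.0], 0.61)]
stop [([352.0, 219.0], 0.63)] [([227.0, 242.0], 0.55), ([352.0, 216.0], 0.52)]
resin_bottle [([3
[... 349 characters left out ...]
]
stand [([257.0, 203.0], 0.81)] [([261.0, 204.0], 0.71)]
bar_tip [([294.0, 198.0], 0.69), ([469.0, 327.0], 0.49), ([282.0, 190.0], 0.22)] []
basket_home [([263.0, 184.0], 0.68)] []
basket [([332.0, 316.0], 0.77), ([259.0, 200.0], 0.55)] [([328.0, 309.0], 0.7)]
spacer [([409.0, 390.0], 0.97), ([363.0, 353.0], 0.96), ([400.0, 341.0], 0.87)] [([365.0, 348.0], 0.98), ([405.0, 336.0], 0.73), ([408.0, 385.0], 0.72), ([259.0, 204.0], 0.72)]
stop [([370.0, 269.0], 0.64)] [([372.0, 263.0], 0.88), ([258.0, 206.0], 0.59)]
resin_bottle [([403.0, 236.0], 0.59)] [([409.0, 215.0], 0.83)]
amber_jar [] [([336.0, 441.0], 0.57), ([260.0, 206.0], 0.49)]
scraper [([466.0, 324.0], 0.73)] [([463.0, 313.0], 0.75)]
```

Run:
```python
import cv2
a=cv2.imread("pics/top0.png")[120:400,170:510]; cv2.imwrite("pics/topc.png",cv2.resize(a,None,fx=2.1,fy=2.1,interpolation=cv2.INTER_CUBIC))
a=cv2.imread("pics/side0.png")[150:470,200:520]; cv2.imwrite("pics/sidec.png",cv2.resize(a,None,fx=1.85,fy=1.85,interpolation=cv2.INTER_CUBIC))
```

```text
(no output)
```

View pics/topc.png

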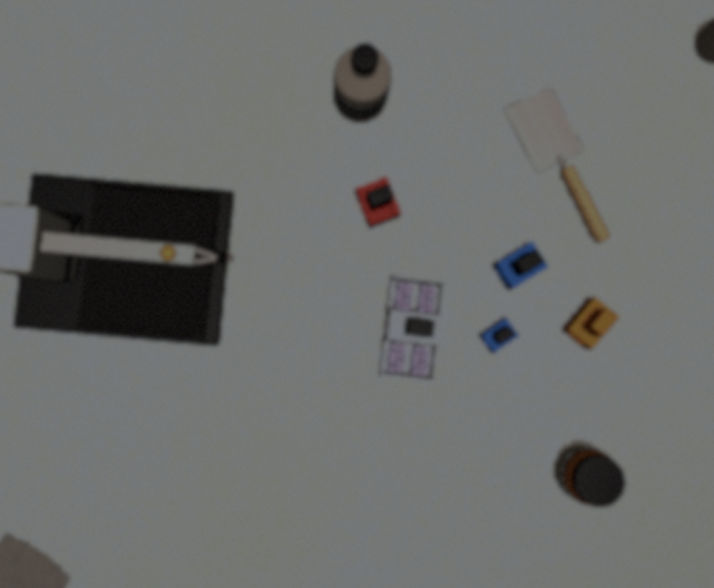

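View pics/sidec.png

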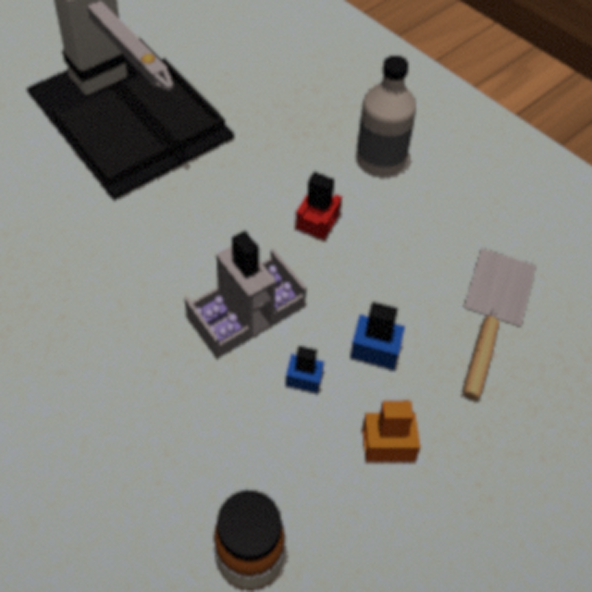

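The top crop shows the stand at left with its bar pointing right, the tip near full-image pixel (275,242). The basket is at (366,274) and the red stop at (351,216).

Spacer candidates in the top view are the large blue block (418,246), the small blue block (407,278) and the orange block (450,272). The spacer must be blue and the larger of its colour, so it is the one at (418,246). Both enlarged crops show this.

Next I fit poses by silhouette.

```bash
cat > h.py <<'E'
from rig import *
import cv2, numpy as np
from scipy.optimize import minimize
def bx(x0,x1,y0,y1,z0,z1): return np.array([[x,y,z] for x in(x0,x1) for y in(y0,y1) for z in(z0,z1)])/1000
hnd=lambda z:bx(-14,14,-9,9,z,z+45)
M={"basket":[bx(-32,32,-60,60,0,4),bx(-32,32,-60,-57,0,40),bx(-32,32,57,60,0,40),bx(-32,32,-18,18,0,88),hnd(88)],
"spacer":[bx(-25,25,-18,18,0,36),hnd(36)],"stop":[bx(-20,20,-24,24,0,36),hnd(36)],
"stand":[bx(0,55,-35,35,0,183),bx(-162,0,-10,10,140,160),bx(-185,-160,-4.5,4.5,145.5,154.5),bx(-180,70,-95,95,0,12),bx(-180,-172,-95,95,0,28),bx(-180,70,-95,-87,0,28),bx(-180,70,87,95,0,28),bx(62,70,-95,95,0,28)]}
def proj(cam,P): return cv2.projectPoints(np.asarray(P,float).reshape(-1,3),np.array(cam["rvec"],float),np.array(cam["tvec"],float),np.array(cam["mtx"]),None)[0].reshape(-1,2)
def ray(cam,uv,z):
    R=cv2.Rodrigues(np.array(cam["rvec"],float))[0]; C=-R.T@np.array(cam["tvec"]).reshape(3)
    d=R.T@np.linalg.solve(np.array(cam["mtx"]),[*uv,1]); return (C+d*(z-C[2])/d[2])[:2]
def pose(P,p):
    c,s=np.cos(p[2]),np.sin(p[2]); return P@np.array([[c,s,0],[-s,c,0],[0,0,1]])+[p[0],p[1],p[3] if len(p)>3 else 0]
S=3
def sil(cam,name,p):
    m=np.zeros((480*S,640*S),np.uint8)
    for b in M[name]: cv2.fillConvexPoly(m,cv2.convexHull(np.round((proj(cam,pose(b,p))+.5)*S).astype(np.int32)),1)
    return m>0
def fit(obs,name,p0s):
    big=[(c,cv2.resize(m.astype(np.float32),None,fx=S,fy=S)>.5) for c,m in obs]
    def cost(p): 
        t=0
        for c,m in big:
            s=sil(c,name,p); t+=1-(s&m).sum()/(s|m).sum()
        return t/len(big)
    best=None
    for p0 in p0s:
        r=minimize(cost,p0,method="Nelder-Mead",options=dict(initial_simplex=np.array(p0)+np.vstack([np.zeros(3),np.diag([.01,.01,.15])]),maxiter=90,xatol=2e-4,fatol=1e-4))
        if best is None or r.fun<best.fun: best=r
    return best.x,best.fun
E
python3 - <<'E'
from h import *
cams={c:read_camera(c) for c in("top","side")}
tgt={"basket":{"top":(366,274),"side":(328,309)},"spacer":{"top":(418,246),"side":(405,336)},"stop":{"top":(352,217),"side":(372,263)},"stand":{"top":(223,243),"side":(261,204)}}
for n,t in tgt.items():
    obs=[]
    for c in cams:
        o=min(outline_of(c,n),key=lambda d:np.hypot(*(np.array(d["point"])-t[c])))
        obs.append((cams[c],o["mask"]))
        print(n,c,o["point"],o["mask"].sum(),"ray",ray(cams[c],o["point"],.03).round(3))
    xy=ray(cams["top"],t["top"],.03)
    if n=="stand": xy=ray(cams["top"],(208,238),0)
    for o in (obs,obs[:1]):
        print(n,[np.round(v,4) for v in fit(o,n,[[*xy,a] for a in np.arange(0,3.1 if n!="stand" else 6.2,.52)])],len(o))
print("tip",ray(cams["top"],pinpoint("top","bar_tip")[0]["point"],.15),ray(cams["side"],pinpoint("side","bar_tip")[0]["point"],.15))
E
```

```text
basket top [367.3, 277.9] 1333 ray [ 0.453 -0.179]
basket side [327.1, 311.1] 2537 ray [ 0.449 -0.172]
basket [array([ 0.4573, -0.1779,  1.465 ]), np.float64(0.0611)] 2
basket [array([ 0.4568, -0.1773,  1.4666]), np.float64(0.0431)] 1
spacer top [416.3, 247.8] 333 ray [ 0.53 -0.3 ]
spacer side [402.7, 334.5] 775 ray [ 0.529 -0.309]
spacer [array([ 0.5346, -0.3062,  2.1343]), np.float64(0.0641)] 2
spacer [array([ 0.5342, -0.3052,  2.1122]), np.float64(0.0552)] 1
stop top [349.9, 216.0] 331 ray [ 0.607 -0.133]
stop side [370.4, 264.0] 612 ray [ 0.601 -0.138]
stop [array([ 0.6083, -0.134 ,  1.9587]), np.float64(0.0921)] 2
stop [array([ 0.6082, -0.1329,  1.9787]), np.float64(0.0727)] 1
stand top [222.5, 241.4] 7924 ray [0.537 0.185]
stand side [261.0, 203.7] 7067 ray [0.522 0.181]
stand [array([0.5385, 0.2261, 1.4965]), np.float64(0.0543)] 2
stand [array([0.5389, 0.2262, 1.4907]), np.float64(0.0386)] 1
tip [0.52472547 0.04591865] [0.527947   0.04012069]
```

```bash
cat > d.py <<'E'
from h import *
from scipy.spatial.transform import Rotation as Ro
U=1.494; O=np.array([.5385,.2262])
def st(x,y,z): c,s=np.cos(U),np.sin(U); return [O[0]+c*x-s*y,O[1]+s*x+c*y,z]   # stand -> world
def delta(*tg):   # world targets (x,y,z,yaw), tool down
    s=read_state(); R=Ro.from_euler("xyz",s["ee_rot"])
    print("t",round(s["time"],2),"tcp",np.round(s["tool_pos"],4),"rpy",np.round(s["ee_rot"],3),"w",round(s["gripper_width"],4),"F",np.round(s["contact_force"],1),"f",round(s["finger_force"],1))
    for t in tg:
        d=R.inv().apply(np.array(t[:3])-s["tool_pos"])*1000
        r=(R.inv()*Ro.from_euler("xyz",[np.pi,0,t[3]])).as_rotvec()
        print(np.round(d,1),np.round(r,3))
E
python3 -c "
from d import *
delta((.38,.25,.27,2.1),(.43,0,.27,1.7),(.457,-.178,.25,1.47))"
```

```text
t 2.3 tcp [0.2317 0.5804 0.2313] rpy [-3.142  0.     2.762] w 0.0853 F [-0.6  0.1  0.3] f 0.0
[-260.3 -251.9  -38.7] [-0.     0.     0.662]
[-399.4 -465.5  -38.7] [0.    0.    1.062]
[-490.5 -620.9  -18.7] [0.    0.    1.292]
```

```bash
python3 -m handwheel '[[-33,-31,-10,0,0,0.08,85],[-65,-63,-20,0,0,0.16,85],[-98,-95,-30,0,0,0.25,85],[-130,-126,-39,0,0,0.33,85],[-163,-158,-39,0,0,0.41,85],[-195,-189,-39,0,0,0.5,85],[-228,-221,-39,0,0,0.58,85],[-260,-252,-39,0,0,0.66,85],[-283,-288,-39,0,0,0.73,85],[-306,-324,-39,0,0,0.79,85]]'
python3 -c "
from d import *
delta((.43,0,.27,1.7),(.457,-.178,.24,1.47))"
```

```text
time: 3.3
tool_pos: [0.3963, 0.1644, 0.2706]
ee_rot: [3.141, 0.0, 1.969]
contact_force: [1.3, 0.2, -0.5]
gripper_width: 0.0851
finger_force: 0.0
t 3.3 tcp [0.3963 0.1644 0.2706] rpy [3.141 0.    1.969] w 0.0851 F [ 1.3  0.2 -0.5] f 0.0
[-164.6  -32.7    0.6] [0.001 0.    0.269]
[-339.2  -76.9   30.6] [0.001 0.    0.499]
```

```bash
python3 -m handwheel '[[-41,-8,0,0,0,0.07,85],[-82,-16,0,0,0,0.13,85],[-123,-25,0,0,0,0.2,85],[-165,-33,0,0,0,0.27,85],[-209,-44,5,0,0,0.33,85],[-252,-55,12,0,0,0.39,85],[-296,-66,20,0,0,0.45,85],[-339,-77,30,0,0,0.5,85],[-339,-77,30,0,0,0.5,85],[-339,-77,30,0,0,0.5,85]]'
python3 - <<'E'
from d import *
r=read_camera("wrist"); cv2.imwrite("pics/w1.png",r["img"])
print((-cv2.Rodrigues(r["rvec"])[0].T@np.array(r["tvec"]).reshape(3)).round(3))
p=[.4573,-.1778,1.466]
im=r["img"].copy()
for b in M["basket"]:
    cv2.polylines(im,[cv2.convexHull(proj(r,pose(b,p)).astype(np.int32))],1,(0,255,0),1)
cv2.imwrite("pics/w1o.png",im)
delta((.4573,-.1778,.097,1.466))
E
```

```text
time: 4.3
tool_pos: [0.4569, -0.1768, 0.2399]
ee_rot: [-3.141, -0.001, 1.47]
contact_force: [-0.8, -0.6, 0.2]
gripper_width: 0.0851
finger_force: 0.0
[ 0.464 -0.102  0.383]
t 4.35 tcp [ 0.4567 -0.1756  0.2401] rpy [-3.141e+00 -1.000e-03  1.471e+00] w 0.0853 F [ 0.2  0.9 -0.8] f 0.0
[ -2.2   1.  143.1] [-0.001 -0.001  0.005]
```

View pics/w1o.png

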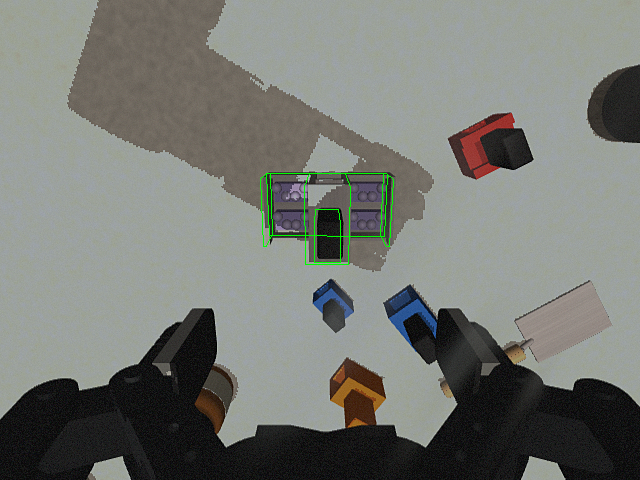

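The overlay matches the basket and its handle (about (328,235)) to within 2 px, so I can grasp it.

```bash
python3 -m handwheel '[[-1,1,30,0,0,0,60],[-2,1,60,0,0,0.005,50],[-2,1,90,0,0,0.005,50],[-2,1,115,0,0,0.005,50],[-2,1,132,0,0,0.005,50],[-2,1,143,0,0,0.005,50],[-2,1,143,0,0,0.005,50],[-2,1,143,0,0,0.005,10],[-2,1,143,0,0,0.005,0],[-2,1,143,0,0,0.005,0]]'
python3 -m handwheel '[[0,0,0,0,0,0,0],[0,0,0,0,0,0,0],[0,0,0,0,0,0,0],[0,0,-3,0,0,0,0],[0,0,-8,0,0,0,0],[0,0,-20,0,0,0,0],[0,0,-40,0,0,0,0],[0,0,-60,0,0,0,0],[0,0,-80,0,0,0,0],[0,0,-80,0,0,0,0]]'
python3 -c "
from d import *
delta((*st(-.25,0,.097+.0805),U),(*st(-.03,0,.097+.0805),U))"
```

```text
time: 5.35
tool_pos: [0.4589, -0.1786, 0.0984]
ee_rot: [3.139, 0.001, 1.467]
contact_force: [1.3, 0.3, 1.7]
gripper_width: 0.0172
finger_force: 60.9
time: 6.35
tool_pos: [0.4589, -0.1789, 0.1792]
ee_rot: [3.138, 0.002, 1.467]
contact_force: [0.9, 0.4, -4.8]
gripper_width: 0.0174
finger_force: 60.1
t 6.35 tcp [ 0.4589 -0.1789  0.1792] rpy [3.138e+00 2.000e-03 1.467e+00] w 0.0174 F [ 0.9  0.4 -4.8] f 60.1
[161.3  43.9   1.5] [ 0.004  0.002 -0.027]
[381.2  37.9   1. ] [ 0.004  0.002 -0.027]
```

```bash
python3 -m handwheel '[[10,3,0,0,0,0,0],[35,10,0,0,0,-0.01,0],[65,18,0,0,0,-0.02,0],[95,26,0,0,0,-0.027,0],[125,35,1,0,0,-0.027,0],[150,41,1,0,0,-0.027,0],[161,44,1,0,0,-0.027,0],[161,44,1,0,0,-0.027,0],[161,44,1,0,0,-0.027,0],[161,44,1,0,0,-0.027,0]]'
cat > look.py <<'E'
from d import *
import sys
n,z=sys.argv[1],float(sys.argv[2])   # part name, TCP height above part origin
s=read_state(); cams={c:read_camera(c) for c in("top","side")}
p=[*s["tool_pos"][:2],s["ee_rot"][2],s["tool_pos"][2]-z]
for c,r in cams.items():
    im=r["img"].copy(); im0=im.copy()
    for b in M[n]: cv2.polylines(im,[cv2.convexHull(np.round(proj(r,pose(b,p))*8).astype(np.int32))],1,(0,255,0),1,cv2.LINE_AA,3)
    for b in M["stand"][1:3]: cv2.polylines(im,[cv2.convexHull(np.round(proj(r,pose(b,[*O,U]))*8).astype(np.int32))],1,(0,0,255),1,cv2.LINE_AA,3)
    u,v=proj(r,st(-.2,0,.15))[0].astype(int); 
    f=lambda a:cv2.resize(a[max(v-55,0):v+55,max(u-70,0):u+70],(400,300),interpolation=cv2.INTER_CUBIC)
    cams[c]=np.hstack([f(im0),f(im)])
    for l in("bar_tip",): print(c,l,pinpoint(c,l)[:1],proj(r,st(-.185,0,.15)))
cv2.imwrite(sys.argv[3],np.vstack(list(cams.values())))
delta((*st(-.25,0,.15),U))
E
python3 look.py basket .0984 pics/b1.png
```

```text
time: 7.35
tool_pos: [0.5179, -0.0235, 0.1759]
ee_rot: [-3.14, 0.0, 1.493]
contact_force: [-0.9, -0.6, -4.5]
gripper_width: 0.0175
finger_force: 60.0
top bar_tip [{'point': [271.2, 245.1], 'conf': 0.55}] [[273.66222762 243.322117  ]]
side bar_tip [{'point': [293.2, 198.7], 'conf': 0.68}] [[291.11305484 197.4443186 ]]
t 7.55 tcp [ 0.5183 -0.0235  0.1764] rpy [-3.142  0.     1.492] w 0.0172 F [ 0.3 -0.5 -3.5] f 60.0
[ 0.5  1.  26.4] [-0.     0.    -0.002]
```

View pics/b1.png

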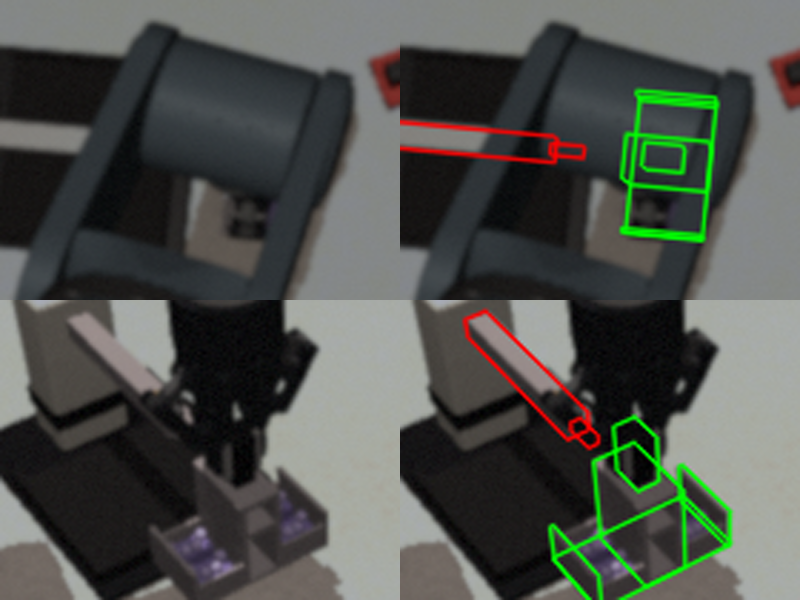

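The side view (lower half) shows the basket level and in front of the bar. The basket outline matches, and so does the bar's near the column, at about (470,320) in the crop. The wrist camera gives a finer lateral check.

```bash
cat > wl.py <<'E'
from d import *
import sys
n,z=sys.argv[1],float(sys.argv[2])
s=read_state(); r=read_camera("wrist"); im=r["img"].copy()
p=[*s["tool_pos"][:2],s["ee_rot"][2],s["tool_pos"][2]-z]
for b in M[n]: cv2.polylines(im,[cv2.convexHull(np.round(proj(r,pose(b,p))*8).astype(np.int32))],1,(0,255,0),1,cv2.LINE_AA,3)
for b in M["stand"][1:4]: cv2.polylines(im,[cv2.convexHull(np.round(proj(r,pose(b,[*O,U]))*8).astype(np.int32))],1,(0,0,255),1,cv2.LINE_AA,3)
cv2.imwrite(sys.argv[3],im)
E
python3 wl.py basket .0984 pics/b2.png
```

```text
(no output)
```

View pics/b2.png

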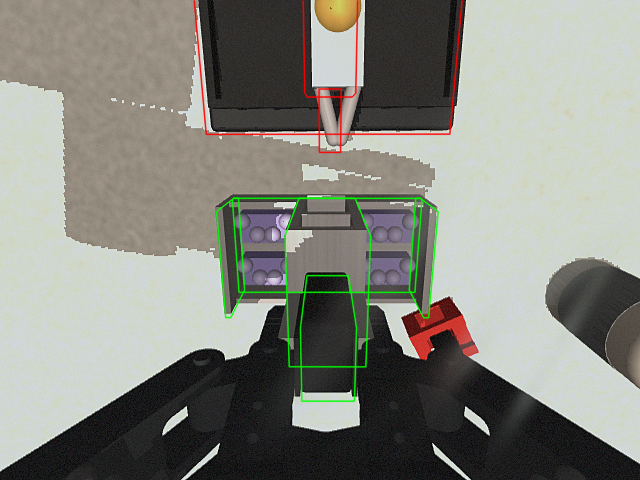

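The wrist view shows the basket on its outline. The bar's true centre is at column 338 against 330 predicted, which is about 3 mm to the right, and its tip is at row 147 against 152, about 2 mm further away. I shift the stand estimate by +3 mm in x and +2 mm in y, then insert slowly.

```bash
sed -i 's/O=np.array.*/O=np.array([.5415,.2282])/' d.py
python3 -m handwheel '[[0,3,-2,0,0,0,0],[0,4,-2,0,0,0,0],[8,4,-2,0,0,0,0],[18,4,-2,0,0,0,0],[28,4,-2,0,0,0,0],[38,4,-2,0,0,0,0],[48,4,-2,0,0,0,0],[58,4,-2,0,0,0,0],[68,4,-2,0,0,0,0],[75,4,-2,0,0,0,0]]'
python3 -c "
from d import *
delta((*st(-.032,0,.1784),U))"
```

```text
time: 8.6
tool_pos: [0.5282, 0.053, 0.1783]
ee_rot: [-3.141, -0.0, 1.494]
contact_force: [-0.2, 0.1, -4.4]
gripper_width: 0.017
finger_force: 60.0
t 8.6 tcp [0.5282 0.053  0.1783] rpy [-3.141 -0.     1.494] w 0.017 F [-0.2  0.1 -4.4] f 60.0
[ 1.437e+02 -1.000e-01 -1.000e-01] [-0. -0.  0.]
```

```bash
python3 -m handwheel '[[8,0,0,0,0,0,0],[20,0,0,0,0,0,0],[35,0,0,0,0,0,0],[50,0,0,0,0,0,0],[65,0,0,0,0,0,0],[80,0,0,0,0,0,0],[95,0,0,0,0,0,0],[110,0,0,0,0,0,0],[122,0,0,0,0,0,0],[132,0,0,0,0,0,0]]'
python3 -m handwheel '[[2,0,0,0,0,0,0],[4,0,0,0,0,0,0],[6,0,0,0,0,0,0],[8,0,0,0,0,0,0],[10,0,0,0,0,0,0],[11,0,0,0,0,0,0],[12,0,0,0,0,0,0],[12,0,0,0,0,0,0],[12,0,0,0,0,0,0],[12,0,0,0,0,0,0]]'
```

```text
time: 9.6
tool_pos: [0.538, 0.1848, 0.1778]
ee_rot: [-3.141, 0.0, 1.494]
contact_force: [-0.3, 0.6, -3.8]
gripper_width: 0.0173
finger_force: 60.0
time: 10.6
tool_pos: [0.5393, 0.194, 0.1785]
ee_rot: [3.142, 0.003, 1.494]
contact_force: [0.5, -4.9, -1.4]
gripper_width: 0.0173
finger_force: 60.3
```

```bash
python3 -m handwheel '[[1,0,0,0,0,0,0],[2,0,0,0,0,0,0],[3,0,0,0,0,0,0],[4,0,0,0,0,0,0],[5,0,0,0,0,0,0],[5,0,0,0,0,0,0],[5,0,0,0,0,0,0],[5,0,0,0,0,0,0],[5,0,0,0,0,0,0],[5,0,0,0,0,0,0]]'
```

```text
time: 11.6
tool_pos: [0.5394, 0.1944, 0.1789]
ee_rot: [-3.141, 0.012, 1.496]
contact_force: [-1.4, -17.8, 2.7]
gripper_width: 0.0174
finger_force: 60.8
```

It is firmly against the column. I back off the preload, lower it onto the bar, release and rise.

```bash
python3 -m handwheel '[[-2,0,0,0,0,0,0],[-5,0,1,0,0,0,0],[-5,0,2,0,0,0,0],[-5,0,2,0,0,0,0],[-5,0,2,0,0,0,25],[-5,0,2,0,0,0,45],[-5,0,2,0,0,0,50],[-5,0,2,0,0,0,50],[-5,0,2,0,0,0,50],[-5,0,-20,0,0,0,50]]'
python3 -m handwheel '[[0,0,-30,0,0,0,60],[0,0,-65,0,0,0,85],[0,0,-65,0,0,0,85],[-40,0,-65,0,0,0,85],[-80,0,-65,0,0,0,85],[-125,0,-65,0,0,0,85],[-170,0,-65,0,0,0,85],[-215,0,-65,0,0,0,85],[-250,0,-65,0,0,0,85],[-250,0,-65,0,0,0,85]]'
python3 wl.py spacer .3 pics/b3.png
python3 -c "
from d import *
r=read_camera('side');cv2.imwrite('pics/s3.png',cv2.resize(r['img'][100:300,180:440],(780,600),interpolation=cv2.INTER_CUBIC))
delta((.5346,-.3055,.25,2.123))"
```

```text
time: 12.6
tool_pos: [0.5371, 0.1953, 0.196]
ee_rot: [-3.135, 0.001, 1.494]
contact_force: [-0.6, -0.1, -0.2]
gripper_width: 0.0497
finger_force: 0.0
time: 13.6
tool_pos: [0.52, -0.0578, 0.2629]
ee_rot: [3.141, 0.001, 1.488]
contact_force: [0.7, 0.0, 0.5]
gripper_width: 0.0848
finger_force: 0.0
t 13.7 tcp [ 0.5197 -0.0543  0.2628] rpy [-3.141e+00 -1.000e-03  1.492e+00] w 0.0851 F [-1.6  0.4 -0.1] f 0.0
[-249.3   34.8   12.6] [-0.001 -0.001 -0.631]
```

View pics/b3.png

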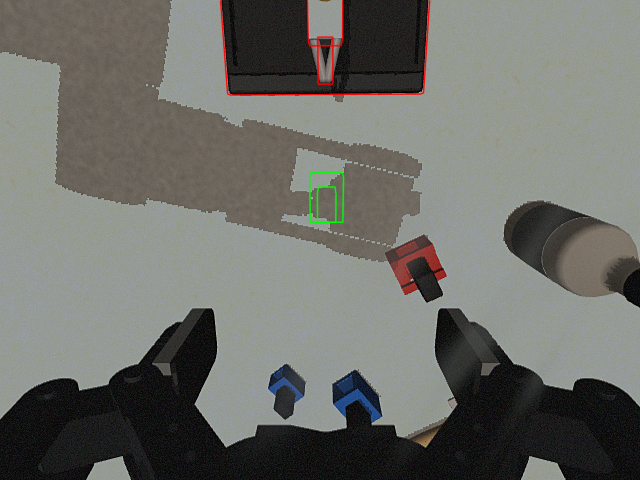

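The corrected bar outline now lies exactly on the real bar: tip at (325,83), base edges matching. Moving to the spacer at (357,397).

```bash
python3 -m handwheel '[[-30,4,2,0,0,-0.08,85],[-62,9,4,0,0,-0.16,85],[-93,13,6,0,0,-0.24,85],[-125,17,8,0,0,-0.32,85],[-156,22,10,0,0,-0.4,85],[-187,26,12,0,0,-0.48,85],[-218,30,12,0,0,-0.56,85],[-249,35,12,0,0,-0.63,85],[-249,35,12,0,0,-0.63,85],[-249,35,12,0,0,-0.63,85]]'
cat > wf.py <<'E'
from d import *   # fit a part's pose in the wrist picture
import sys
n=sys.argv[1]; p=[float(v) for v in sys.argv[2:5]]
r=read_camera("wrist"); cx=proj(r,[p[0],p[1],.03])[0]
o=min(outline_of("wrist",n),key=lambda d:np.hypot(*(np.array(d["point"])-cx)))
q,e=fit([(r,o["mask"])],n,[p]); print(np.round(q,4),round(e,3),o["point"],cx)
im=r["img"].copy()
for b in M[n]: cv2.polylines(im,[cv2.convexHull(np.round(proj(r,pose(b,q))*8).astype(np.int32))],1,(0,255,0),1,cv2.LINE_AA,3)
s3=cv2.imread("pics/s3.png"); cv2.imwrite("pics/wf_%s.png"%n,np.hstack([cv2.resize(im,(400,300)),cv2.resize(s3,(390,300))]) if s3 is not None else im)
delta((q[0],q[1],.047,q[2]))
E
python3 wf.py spacer .5346 -.3055 2.123
```

```text
time: 14.7
tool_pos: [0.5361, -0.3035, 0.2506]
ee_rot: [3.141, -0.002, 2.124]
contact_force: [0.7, 1.3, 0.2]
gripper_width: 0.0852
finger_force: 0.0
[ 0.5364 -0.3038  2.1488] 0.03 [327.1, 207.5] [323.02851007 209.4709826 ]
t 14.8 tcp [ 0.5359 -0.3026  0.2509] rpy [ 3.142e+00 -2.000e-03  2.125e+00] w 0.0851 F [-0.2 -0.3  0.8] f 0.0
[-1.700e+00 -2.000e-01  2.039e+02] [ 0.    -0.002 -0.023]
```

View pics/wf_spacer.png

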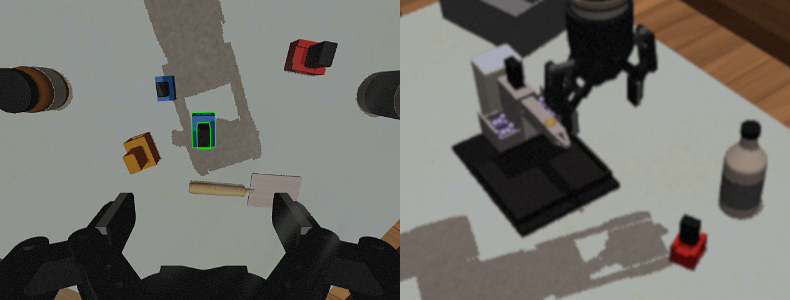

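The left half shows the spacer (203,131) tight in its fitted outline, larger than the small blue one at (165,88). The right half shows the basket hanging home at the column. Grasping the spacer.

```bash
python3 -m handwheel '[[0,0,40,0,0,-0.02,60],[-2,0,85,0,0,-0.023,50],[-2,0,130,0,0,-0.023,50],[-2,0,165,0,0,-0.023,50],[-2,0,190,0,0,-0.023,50],[-2,0,204,0,0,-0.023,50],[-2,0,204,0,0,-0.023,50],[-2,0,204,0,0,-0.023,10],[-2,0,204,0,0,-0.023,0],[-2,0,204,0,0,-0.023,0]]'
python3 -m handwheel '[[0,0,0,0,0,0,0],[0,0,0,0,0,0,0],[0,0,-3,0,0,0,0],[0,0,-15,0,0,0,0],[0,0,-40,0,0,0,0],[0,0,-75,0,0,0,0],[0,0,-110,0,0,0,0],[0,0,-132,0,0,0,0],[0,0,-132,0,0,0,0],[0,0,-132,0,0,0,0]]'
python3 -c "
from d import *
delta((*st(-.25,0,.047+.132),U))"
```

```text
time: 15.8
tool_pos: [0.5381, -0.3072, 0.0493]
ee_rot: [3.14, 0.004, 2.147]
contact_force: [1.4, 0.8, 3.7]
gripper_width: 0.0174
finger_force: 59.2
time: 16.8
tool_pos: [0.5364, -0.3062, 0.1793]
ee_rot: [-3.141, -0.0, 2.147]
contact_force: [0.0, -0.3, -1.7]
gripper_width: 0.0176
finger_force: 58.5
t 16.8 tcp [ 0.5364 -0.3062  0.1793] rpy [-3.141 -0.     2.147] w 0.0176 F [ 0.  -0.3 -1.7] f 58.5
[246.8 143.5   0.4] [-0.    -0.     0.653]
```

```bash
python3 -m handwheel '[[15,9,0,0,0,0.05,0],[45,26,0,0,0,0.13,0],[80,46,0,0,0,0.22,0],[115,66,0,0,0,0.31,0],[150,87,0,0,0,0.4,0],[185,107,0,0,0,0.49,0],[215,125,0,0,0,0.58,0],[235,137,0,0,0,0.653,0],[247,143,0,0,0,0.653,0],[247,143,0,0,0,0.653,0]]'
python3 wl.py spacer .047 pics/c1.png
python3 -c "
from d import *
delta((*st(-.25,0,.179),U))"
```

```text
time: 17.8
tool_pos: [0.5207, -0.0199, 0.1779]
ee_rot: [-3.138, -0.001, 1.498]
contact_force: [-0.3, 0.6, -2.2]
gripper_width: 0.0169
finger_force: 58.5
t 17.85 tcp [ 0.5215 -0.0212  0.1783] rpy [-3.139  0.     1.496] w 0.0172 F [ 0.5  0.3 -1.9] f 58.5
[ 0.2  0.8 -0.7] [-0.002  0.     0.002]
```

View pics/c1.png

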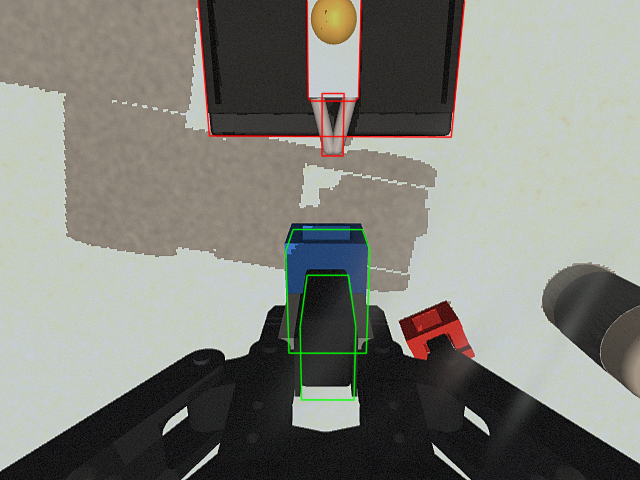

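Spacer and bar both lie on their outlines (bar centre column 334, spacer about 2 mm forward in the grasp). Inserting.

```bash
python3 -m handwheel '[[0,1,0,0,0,0,0],[10,1,0,0,0,0,0],[20,1,0,0,0,0,0],[30,1,0,0,0,0,0],[40,1,0,0,0,0,0],[50,1,0,0,0,0,0],[60,1,0,0,0,0,0],[70,1,0,0,0,0,0],[80,1,0,0,0,0,0],[90,1,0,0,0,0,0]]'
python3 -m handwheel '[[10,0,0,0,0,0,0],[20,0,0,0,0,0,0],[30,0,0,0,0,0,0],[40,0,0,0,0,0,0],[50,0,0,0,0,0,0],[55,0,0,0,0,0,0],[58,0,0,0,0,0,0],[60,0,0,0,0,0,0],[60,0,0,0,0,0,0],[60,0,0,0,0,0,0]]'
python3 -c "
from d import *
delta((*st(-.091,0,.179),U))"
```

```text
time: 18.85
tool_pos: [0.531, 0.0674, 0.1803]
ee_rot: [3.14, 0.004, 1.496]
contact_force: [-1.4, -3.8, 8.3]
gripper_width: 0.0176
finger_force: 59.9
time: 19.85
tool_pos: [0.5348, 0.1282, 0.1793]
ee_rot: [-3.142, -0.001, 1.493]
contact_force: [0.4, 0.6, 0.4]
gripper_width: 0.0171
finger_force: 59.0
t 19.85 tcp [0.5348 0.1282 0.1793] rpy [-3.142e+00 -1.000e-03  1.493e+00] w 0.0171 F [0.4 0.6 0.4] f 59.0
[ 9.2 -1.   0.3] [-0.    -0.001 -0.001]
```

Over the ball. Now pushing home.

```bash
python3 -m handwheel '[[2,0,0,0,0,0,0],[4,0,0,0,0,0,0],[6,0,0,0,0,0,0],[8,0,0,0,0,0,0],[9,0,0,0,0,0,0],[10,0,0,0,0,0,0],[11,0,0,0,0,0,0],[12,0,0,0,0,0,0],[12,0,0,0,0,0,0],[12,0,0,0,0,0,0]]'
```

```text
time: 20.85
tool_pos: [0.5357, 0.1371, 0.1794]
ee_rot: [-3.141, 0.006, 1.496]
contact_force: [-1.4, -9.9, 2.4]
gripper_width: 0.0169
finger_force: 59.2
```

```bash
python3 -m handwheel '[[1,0,0,0,0,0,0],[2,0,0,0,0,0,0],[3,0,0,0,0,0,0],[4,0,0,0,0,0,0],[4,0,0,0,0,0,0],[3,0,0,0,0,0,0],[1,0,0,0,0,0,0],[-1,0,0,0,0,0,0],[-2,0,1,0,0,0,0],[-2,0,2,0,0,0,0]]'
python3 -m handwheel '[[0,0,0,0,0,0,0],[0,0,0,0,0,0,20],[0,0,0,0,0,0,40],[0,0,0,0,0,0,50],[0,0,0,0,0,0,50],[0,0,0,0,0,0,50],[0,0,-20,0,0,0,50],[0,0,-55,0,0,0,60],[0,0,-85,0,0,0,85],[0,0,-85,0,0,0,85]]'
python3 -c "
from d import *
delta((.6083,-.1335,.25,1.97))"
```

```text
time: 21.85
tool_pos: [0.5357, 0.137, 0.1792]
ee_rot: [3.141, 0.002, 1.494]
contact_force: [-4.2, -6.3, 17.2]
gripper_width: 0.0169
finger_force: 61.6
time: 22.85
tool_pos: [0.5385, 0.1384, 0.2666]
ee_rot: [3.132, -0.001, 1.494]
contact_force: [0.5, -0.6, -0.1]
gripper_width: 0.0844
finger_force: 0.0
t 22.85 tcp [0.5385 0.1384 0.2666] rpy [ 3.132e+00 -1.000e-03  1.494e+00] w 0.0844 F [ 0.5 -0.6 -0.1] f 0.0
[-265.8   90.3   17.1] [ 0.01   0.001 -0.476]
```

```bash
python3 -m handwheel '[[-33,11,2,0,0,-0.06,85],[-66,22,4,0,0,-0.12,85],[-99,34,6,0,0,-0.18,85],[-133,45,9,0,0,-0.24,85],[-166,56,11,0,0,-0.3,85],[-199,68,13,0,0,-0.36,85],[-232,79,15,0,0,-0.42,85],[-266,90,17,0,0,-0.476,85],[-266,90,17,0,0,-0.476,85],[-266,90,17,0,0,-0.476,85]]'
python3 -c "
from d import *
r=read_camera('side');cv2.imwrite('pics/s3.png',cv2.resize(r['img'][110:260,180:375],(780,600),interpolation=cv2.INTER_CUBIC))"
python3 wf.py stop .6083 -.1335 1.97
```

```text
time: 23.85
tool_pos: [0.6042, -0.1345, 0.244]
ee_rot: [-3.14, -0.002, 1.968]
contact_force: [-0.6, -0.2, 0.0]
gripper_width: 0.0848
finger_force: 0.0
[ 0.6102 -0.1327  1.9648] 0.033 [333.1, 209.1] [330.00126731 211.6560966 ]
t 24.0 tcp [ 0.6042 -0.1327  0.2449] rpy [-3.141e+00 -1.000e-03  1.971e+00] w 0.0851 F [ 0.2  0.3 -0.8] f 0.0
[ -2.6   5.6 197.9] [-0.001 -0.001  0.006]
```

View pics/wf_stop.png

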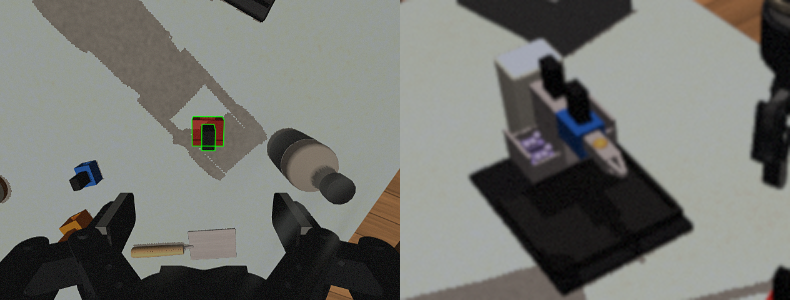

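The right half shows basket and spacer stacked home, ball exposed at (600,143). The left half shows the red stop tight in its outline at (208,131), with the bottle clear. Grasping.

```bash
python3 -m handwheel '[[-1,3,40,0,0,0.006,60],[-2,5,85,0,0,0.006,50],[-2,5,130,0,0,0.006,50],[-2,5,165,0,0,0.006,50],[-2,5,187,0,0,0.006,50],[-2,5,198,0,0,0.006,50],[-2,5,198,0,0,0.006,50],[-2,5,198,0,0,0.006,10],[-2,5,198,0,0,0.006,0],[-2,5,198,0,0,0.006,0]]'
python3 -m handwheel '[[0,0,0,0,0,0,0],[0,0,0,0,0,0,0],[0,0,-3,0,0,0,0],[0,0,-15,0,0,0,0],[0,0,-40,0,0,0,0],[0,0,-75,0,0,0,0],[0,0,-110,0,0,0,0],[0,0,-132,0,0,0,0],[0,0,-132,0,0,0,0],[0,0,-132,0,0,0,0]]'
python3 -c "
from d import *
delta((*st(-.25,0,.047+.132),U))"
```

```text
time: 25.0
tool_pos: [0.6115, -0.1344, 0.0492]
ee_rot: [3.139, 0.003, 1.964]
contact_force: [0.5, 1.2, 3.6]
gripper_width: 0.0167
finger_force: 59.6
time: 26.0
tool_pos: [0.6097, -0.1339, 0.1793]
ee_rot: [-3.141, -0.0, 1.964]
contact_force: [-0.3, 0.3, -2.5]
gripper_width: 0.0174
finger_force: 58.8
t 26.0 tcp [ 0.6097 -0.1339  0.1793] rpy [-3.141 -0.     1.964] w 0.0174 F [-0.3  0.3 -2.5] f 58.8
[137.7 -37.5   0.4] [-0.   -0.    0.47]
```

```bash
python3 -m handwheel '[[6,-2,0,0,0,0.06,0],[20,-6,0,0,0,0.13,0],[40,-11,0,0,0,0.2,0],[60,-16,0,0,0,0.27,0],[80,-22,0,0,0,0.34,0],[100,-27,0,0,0,0.41,0],[120,-33,0,0,0,0.47,0],[133,-37,0,0,0,0.47,0],[138,-38,0,0,0,0.47,0],[138,-38,0,0,0,0.47,0]]'
python3 wl.py stop .047 pics/d1.png
python3 -c "
from d import *
delta((*st(-.25,0,.179),U))"
```

```text
time: 27.0
tool_pos: [0.5218, -0.0207, 0.1786]
ee_rot: [-3.14, -0.0, 1.495]
contact_force: [0.2, -0.8, -2.1]
gripper_width: 0.0172
finger_force: 58.7
t 27.05 tcp [ 0.5227 -0.0213  0.179 ] rpy [3.141 0.    1.495] w 0.0173 F [ 0.7 -0.7 -0.9] f 58.7
[ 0.2 -0.3 -0. ] [0.    0.    0.001]
```

View pics/d1.png

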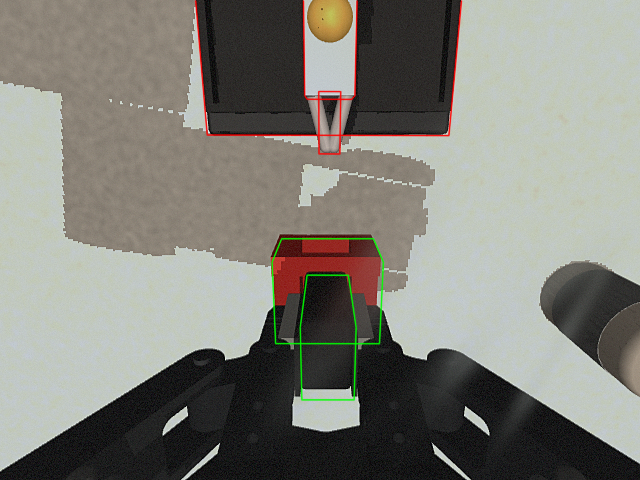

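Bar (centre column 330) and stop both match their outlines, so I insert.

```bash
python3 -m handwheel '[[10,0,0,0,0,0,0],[20,0,0,0,0,0,0],[30,0,0,0,0,0,0],[40,0,0,0,0,0,0],[50,0,0,0,0,0,0],[60,0,0,0,0,0,0],[70,0,0,0,0,0,0],[80,0,0,0,0,0,0],[90,0,0,0,0,0,0],[98,0,0,0,0,0,0]]'
python3 -m handwheel '[[3,0,0,0,0,0,0],[6,0,0,0,0,0,0],[9,0,0,0,0,0,0],[12,0,0,0,0,0,0],[14,0,0,0,0,0,0],[16,0,0,0,0,0,0],[18,0,0,0,0,0,0],[19,0,0,0,0,0,0],[20,0,0,0,0,0,0],[20,0,0,0,0,0,0]]'
python3 -c "
from d import *
delta((*st(-.135,0,.179),U))"
```

```text
time: 28.05
tool_pos: [0.531, 0.0761, 0.1806]
ee_rot: [3.139, 0.003, 1.495]
contact_force: [-0.8, -3.0, 6.9]
gripper_width: 0.017
finger_force: 59.9
time: 29.05
tool_pos: [0.5311, 0.0935, 0.1793]
ee_rot: [-3.141, 0.007, 1.496]
contact_force: [-1.1, -10.5, 1.2]
gripper_width: 0.0174
finger_force: 59.2
t 29.05 tcp [0.5311 0.0935 0.1793] rpy [-3.141  0.007  1.496] w 0.0174 F [ -1.1 -10.5   1.2] f 59.2
[0.1 0.  0.3] [-0.001  0.007  0.002]
```

```bash
python3 -m handwheel '[[1,0,0,0,0,0,0],[2,0,0,0,0,0,0],[3,0,0,0,0,0,0],[3,0,0,0,0,0,0],[1,0,0,0,0,0,0],[-1,0,0,0,0,0,0],[-2,0,1,0,0,0,0],[-2,0,2,0,0,0,0],[-2,0,2,0,0,0,0],[-2,0,2,0,0,0,0]]'
python3 -m handwheel '[[0,0,0,0,0,0,20],[0,0,0,0,0,0,40],[0,0,0,0,0,0,50],[0,0,0,0,0,0,50],[0,0,0,0,0,0,50],[0,0,-20,0,0,0,50],[0,0,-55,0,0,0,60],[0,0,-85,0,0,0,85],[-50,0,-85,0,0,0,85],[-100,0,-85,0,0,0,85]]'
python3 -m handwheel '[[-50,0,0,0,0,0,85],[-100,0,0,0,0,0,85],[-150,0,0,0,0,0,85],[-150,0,0,0,0,0,85],[-150,0,0,0,0,0,85],[-150,0,0,0,0,0,85],[-150,0,0,0,0,0,85],[-150,0,0,0,0,0,85],[-150,0,0,0,0,0,85],[-150,0,0,0,0,0,85]]'
python3 - <<'E'
from d import *
q=[]
for c,h,w in(("side",75,100),("top",75,100)):
    r=read_camera(c); a=r["img"]; b=a.copy()
    for n,x,z in(("basket",-.032,.078),("spacer",-.089,.130),("stop",-.134,.130)):
        X=st(x,0,z)
        for k in M[n]: cv2.polylines(b,[cv2.convexHull(np.round(proj(r,pose(k,[X[0],X[1],U,z]))*8).astype(np.int32))],1,(0,255,0),1,cv2.LINE_AA,3)
    u,v=proj(r,st(-.09,0,.15))[0].astype(int); f=lambda i:cv2.resize(i[v-38:v+37,u-50:u+50],(400,300),interpolation=cv2.INTER_CUBIC)
    q.append(np.hstack([f(a),f(b)]))
cv2.imwrite("pics/end.png",np.vstack(q))
E
```

```text
time: 30.05
tool_pos: [0.5312, 0.0933, 0.1792]
ee_rot: [3.141, 0.002, 1.495]
contact_force: [-3.7, -6.1, 12.5]
gripper_width: 0.0168
finger_force: 60.9
time: 31.05
tool_pos: [0.5242, -0.005, 0.2636]
ee_rot: [3.138, 0.0, 1.498]
contact_force: [-0.2, -0.2, -0.9]
gripper_width: 0.0849
finger_force: 0.0
time: 32.05
tool_pos: [0.5121, -0.154, 0.2624]
ee_rot: [3.142, -0.0, 1.495]
contact_force: [-0.6, -0.1, -1.2]
gripper_width: 0.085
finger_force: 0.0
```

View pics/end.png

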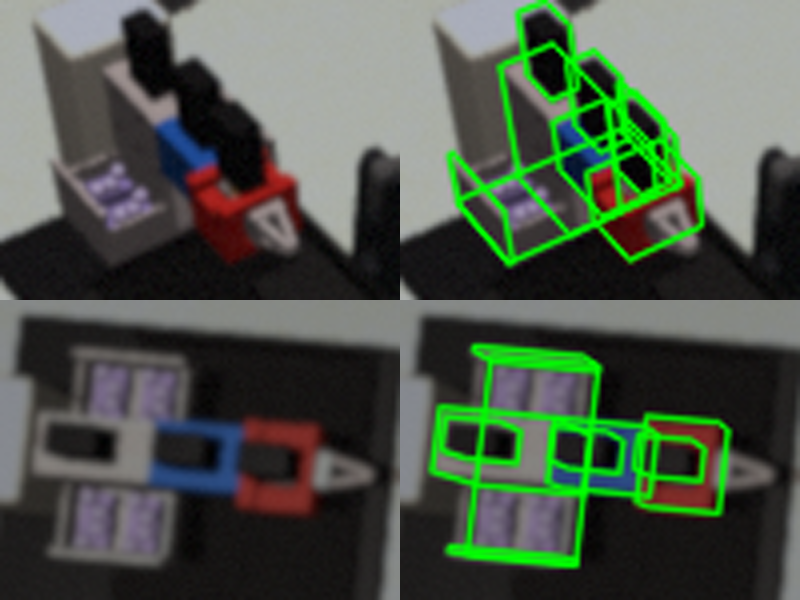

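The picture shows basket, spacer and stop stacked without gaps, level and all on their home outlines within about 2 mm. In the top view the stop is at (280,460). The gripper is clear, so I hand in.

```bash
python3 -c "
from rig import *
print(close_job())"
```

```text
the job is handed in; nothing more can be done
None
```

I slid the basket, spacer and stop onto the bar in order, pushed each home, released it, and handed the job in at about 32 s of the 70 s allowed. The last pictures show the three stacked without gaps, level and within about 2 mm of home. I judged the click from the push force dropping as the stop seated rather than reading it directly, and the hand-in call returned no verdict.

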